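# Set up an armature for a run-out check

## Task

Set up the armature on the granite plate for a run-out check: first stand the two V-cradles in line with the red end stop, the narrow yellow one next to it and the wide blue one farther along. Then lay the armature level in them, copper commutator end towards the stop, slim journal in the narrow cradle and thick journal in the wide one, each cradle about under the middle of its journal, and the shaft end just clear of the stop's brass button, by 10 mm at most. Last, stand the dial indicator on the plate behind the armature, on the side away from the robot, so that the top of the core's middle presses its plunger in, never tipping the indicator over, and leave all at rest.

Things in the scene. Friction and masses are not known exactly. Their poses are not given: they have to be found in the camera images.
- plate: Black granite surface plate, fixed, 200 (x) x 360 (y) mm, top 50 mm above the table, up to 0.15 rad askew. Origin: centre of its underside, on the table. y axis along its long side, x axis away from the robot. Near its two ends, in one line along its y, stand the red end stop and an unused steel cylinder.
- stop: Red end stop fixed on the plate near its left or right end (varies), 155 mm from the plate's centre along y, 35 mm to its robot side. Foot 46 (x) x 36 (y) mm, 82 mm high. A 16 mm brass button goes through it along y, axis 60 mm above the plate, end faces 18 mm either side of its centre: the shaft axis belongs on this line. Origin: centre of its underside, on the plate. Axes as the plate's.
- cylsquare: Plain bare-steel upright cylinder fixed on the plate at the far end from the stop, 44 mm across, 70 mm high. Not used. Origin: centre of its underside.
- cradle_narrow: Narrow V-cradle: loose yellow block with steel V faces, 0.4 kg, 40 (x, across the V) x 26 (y, along the V) mm, 64 mm high. Its 90-degree V, 25 mm wide at the top, runs along its y axis; the 12 mm slim journal in it has its axis 60 mm above the underside. Origin: centre of its underside. A half turn makes no difference. Starts upright on the table.
- cradle_wide: Wide V-cradle: loose blue block with steel V faces, 0.5 kg, 56 (x, across the V) x 26 (y, along the V) mm, 64 mm high. Its 90-degree V, 33 mm wide at the top, runs along its y axis; the 18 mm thick journal in it has its axis 60 mm above the underside. Origin: centre of its underside. A half turn makes no difference. Starts upright on the table.
- armature: Loose motor armature, 0.75 kg, round about its x axis. Origin: on the axis, mid-core, about its balance point. Along x in mm: slim journal 12 dia -110 (shaft end) to -60, middle -85; copper commutator 28 dia to -38; windings 38 dia; dark core 44 dia -25 to 25; windings to 38; thick journal 18 dia 38 to 90, middle 64; splines to 104. Starts level in the wooden rest, commutator end to the robot.
- rest: Fixed wooden rest in which the armature starts, left or right of the plate (varies), x axis roughly along the world's: board 190 x 70 x 12 mm with two notched uprights, 60 (y) x 14 (x) mm, 53 mm high, at x = -85 and 64 mm. It holds the armature's axis along its x axis, 48 mm above the table. Origin: on the table, below the middle of the armature's core.
- indicator: Dial indicator on a loose stand, 0.75 kg: dark blue base 50 (x) x 44 (y) x 46 mm; post of 12 mm dia on its middle, top at 170 mm, free to grip above 130 mm. At 118 mm an arm along -x holds a 42 mm dial at x = -83 to -98 mm, plunger pointing down below it: brass tip at x = -90 mm, y = 0, height 78 mm when free. Origin: centre of the base's underside, on the post's axis. Starts upright on the table.
- plunger (a joint): Plunger of the dial indicator: 0 free, grows as its tip is pressed up, to 0.010 m. Spring force 0.4 N at first, 0.13 N more per mm. Reads about 0.004 when the stand is on the plate and the tip on the crown of the core of the armature lying in the cradles.
Things that resemble listed ones, but are neither listed nor needed, are in the scene too. There is more than one size of the armature; the job needs the largest.

How it is judged:
By the outcome, as a careful person would: the job done as asked, in the order asked, and still so for the second after the job is handed in, with the robot touching nothing.
It also fails if it takes over 99 s, if anything falls off the work surface, if the arm or the gripper's body presses on something with over 40 N, if the wrist force passes 120 N, or if a joint passes its speed limit or range.

## Robot

A 6-joint arm with a two-finger parallel gripper is mounted at the origin on the work surface. World frame = base frame: x ahead of the robot, y to its left, z up, the work surface at z = 0. Lengths are in mm, angles in rad, forces in N, time in s.
With the tool pointing down it reaches from about 350 to 875 mm from the base axis. Payload 4.2 kg.
Tool frame: the origin (TCP) lies midway between the tips of the shut fingers; the grasp point (between the pads) lies 19 mm behind it; z points along the fingers, y is the line along which they close (so a half turn about z gives the same grasp; the last joint's range is limited). The gripper opens to 85 mm and grips with 20 to 120 N. Pads are 22 mm wide; open, the fingers measure 114 mm over their backs; the gripper's body (76 mm by 85 mm) begins 54 mm behind the grasp point. The pads swing forward as they close: fully open they stand 13 mm farther back than shut.
Start: joints at [-1.084, 0.385, 0.008, 0, -1.194, -0.259], TCP at [141.164, -608.828, 231.312] pointing down, gripper open.
Joint ranges: [-3.14, 3.14], [-1.21, 2.06], [-1.07, 1.41], [-3.16, 2.05], [-2.99, -0.16], [-3.1, 3.1]. Speed limits (rad/s): [2.79, 2.79, 3.14, 3.14, 3.14, 3.14].

## Interface

Orientations are given as a unit quaternion [x, y, z, w].
In Python, from bench import * gives the robot as it stands.
- The arm moves only by the tool drive_tool, never from a script. Its argument "plan" is a list that holds one entry, the list of rows, each a list of 5 numbers: the closure, from -1 (fully open) to 1 (shut), then the shift along the world's x, y, z in mm, then the turn about the world's z in degrees. A call has 1 to 20 rows; each row shifts and turns the commanded pose from where the row before left it; what a row does not reach is not made up. A row lasts 1/12 s, in which the tool goes at most 41.7 mm and 7.16 degrees, less where a joint would pass 70% of its speed; a pose out of reach is approached as far as the arm can. A call is refused whole if a number of a shift passes 41.7 or a number of a turn 7.16, either way. A call with a gripper value outside its range is refused whole. The fingers move at their own pace and stop on an object; the grip force is fixed at half the most. Time passes only in rows, so rows that do not move let the fingers close. It gives the time, the measured TCP pose, the force, the opening and the grip force at its end, in the units of the state.
- read_state(): the state, without advancing time (a new reading comes with each control period).
- get_image(name): name is "side" or "top" or "wrist"; returns (picture, depth): 480x640x3 uint8, red, green, blue; 480x640 float32, mm along the optical axis (not along the pixel's ray), 0 where there is no reading.
- camera_model(name): a dict with "fx", "fy", "cx", "cy" (pixels), "R" (3x3) and "t" (3): a world point X has camera coordinates R X + t; the wrist camera has in their place "mount" (4x4, takes a point from camera to tool coordinates, whose origin is the TCP and whose axes are the flange's). Camera axes: x right, y down, z forward; pixel columns grow to the right and rows downward; lengths in mm; the calibration is good to about 2 mm. The wrist camera is an equidistant fisheye: a pixel r from the principal point sees the ray r / f radians off the axis. A picture is of the moment at which its call begins: read the wrist's pose just before it. camera_model takes no time and is no camera call.
- job_done(): hands the job in; it is judged then, once.
The state is a dict: "clock": time; "joints": joint angles; "joint_vel": joint speeds; "joint_efforts": joint torques, N m; "position": TCP position; "ee_rot": TCP orientation; "contact_force": force on the tool from outside, world axes, zero at the start; "wrist_torque": the same for the moment, N m; "gripper_width": finger opening in mm; "grasp_force": force on a finger pad.
Only numpy, scipy, OpenCV 4.12 (cv2) and the standard library are available. Lean on these libraries where they do the work, as an engineer would, in place of code of your own. Each camera call takes 0.05 s, during which the arm holds its last target. There are 200 camera calls.

## Working session

There is one attempt and no reset: what is moved stays moved. The work goes in short steps, Python scripts to look and compute and a tool call to move; the robot and the scene stay as the last step left them, time stands still between calls to the robot, and variables do not carry over. Pictures are saved under pics/ and viewed, at most 14 in all, crops included, and the job is handed in when it is done.

Besides the shell and the picture viewer there is one more tool, called after "Request:" in YAML: its name, and indented under it one key for each argument. drive_tool: Moves the arm, as the interface text tells. Its arguments: {"type":"object","properties":{"plan":{"type":"array"}},"required":["plan"]}

```bash
mkdir -p pics
cat > h.py <<'E'
from bench import *
import numpy as np, cv2
def snap(n,tag):
    s=read_state(); im,d=get_image(n); np.savez(f'pics/{tag}.npz',im=im,d=d,p=s['position'],q=s['ee_rot'])
    cv2.imwrite(f'pics/{tag}.png',im[:,:,::-1]); return im,d
def cloud(n,d):
    m=camera_model(n); v,u=np.mgrid[0:480,0:640]
    P=np.stack([(u-m['cx'])/m['fx']*d,(v-m['cy'])/m['fy']*d,d],-1)
    W=(P-np.array(m['t']))@np.array(m['R']); W[d==0]=np.nan; return W
E
python3 - <<'E'
from h import *
a,_=snap('top','top0'); b,_=snap('side','side0')
print(read_state()); print(camera_model('top'),camera_model('side'))
E
```

```text
{'clock': 0.1, 'joints': array([-1.08438890e+00,  3.85471358e-01,  6.75188127e-03, -4.27049498e-04,
       -1.19399677e+00, -2.58619850e-01]), 'joint_vel': array([-2.49884575e-03,  2.97841440e-05,  4.24359460e-03,  9.57076436e-04,
       -5.40483146e-04,  6.29574688e-04]), 'joint_efforts': array([-9.36167125e-04, -3.93317664e+01,  1.88930404e+01,  4.19799417e+00,
       -2.60970752e-03,  1.07076596e-05]), 'position': array([ 141.04642542, -608.33780423,  230.33301048]), 'ee_rot': array([-1.13569413e-01,  9.93529581e-01,  9.66354154e-04, -1.64526285e-04]), 'contact_force': array([-0.02589048,  0.28127017, -0.20547462]), 'wrist_torque': array([-0.00636691,  0.0153528 ,  0.00562427]), 'grasp_force': 0.0, 'gripper_width': 85.37725027722016}
{'fx': 536.4308817513785, 'fy': 536.4308817513785, 'cx': 327.60267868605143, 'cy': 243.1733148434222, 'R': array([[ 0.01848963, -0.99962407,  0.02024484],
       [-0.99644172, -0.02008854, -0.08185569],
       [ 0.08223161, -0.01865933, -0.99643855]]), 't': array([  14.38777105,  445.4935265 , 1487.8243324 ])} {'fx': 472.965806257203, 'fy': 472.965806257203, 'cx': 316.8895523583336, 'cy': 235.97966382701662, 'R': array([[-0.94839766, -0.31696772,  0.00856472],
       [-0.1793612 ,  0.51400003, -0.83882866],
       [ 0.26147934, -0.79707931, -0.54432814]]), 't': array([ 431.99335122,  131.64881715, 1049.362262  ])}
```

View pics/top0.png

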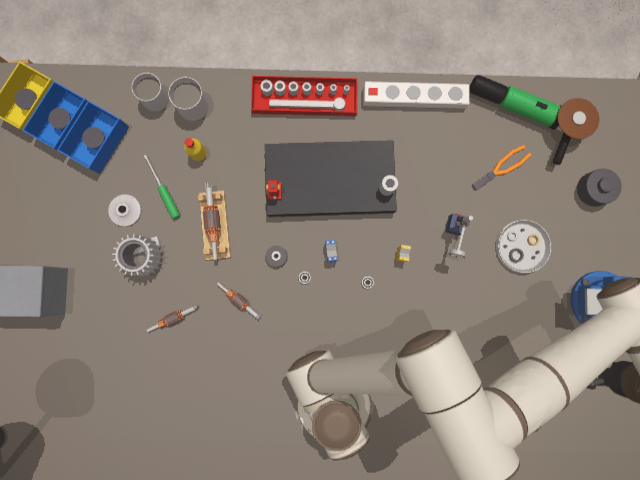

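View pics/side0.png

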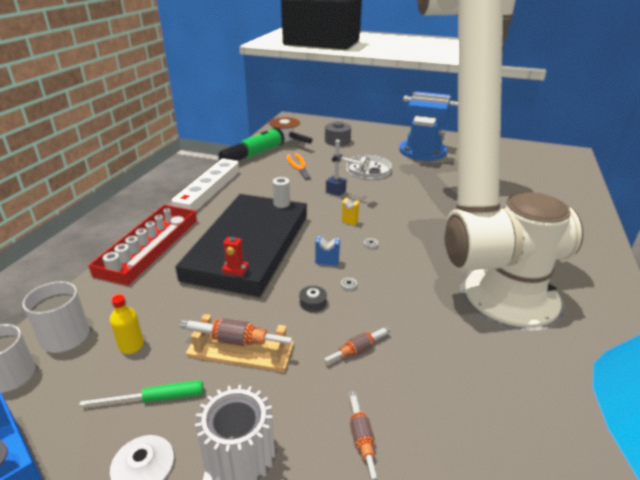

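Top view: red stop (273,190) at the left (+y) end, cylinder (389,185), wide cradle (331,251), narrow cradle (404,254), indicator base (456,224) with its dial at about (458,252), large armature in the rest (212,222). The side view agrees.

```bash
cat >> h.py <<'E'
def load(tag):
    z=np.load(f'pics/{tag}.npz'); return z['im'],z['d'],z['p'],z['q']
def rect(P):
    (c,s,a)=cv2.minAreaRect(P[:,:2].astype(np.float32)); return np.round(c,1),np.round(s,1),round(a,1)
E
python3 - <<'E'
from h import *
for n in('top','side'):
    im,d,_,_=load(n+'0'); W=cloud(n,d); hsv=cv2.cvtColor(im,cv2.COLOR_RGB2HSV)
    P=W.reshape(-1,3); H=hsv.reshape(-1,3).astype(int)
    def sel(c,r,zl,zh): return P[(abs(P[:,0]-c[0])<r)&(abs(P[:,1]-c[1])<r)&(P[:,2]>zl)&(P[:,2]<zh)]
    def at(u,v): return np.round(np.nanmedian(W[v-2:v+3,u-2:u+3].reshape(-1,3),0),1)
    if n=='top':
        pts=dict(stop=at(273,190),wide=at(331,248),nar=at(404,252),ind=at(454,225),arm=at(210,222),cyl=at(389,185),dial=at(458,252))
    print(n,pts)
    m=(P[:,2]>44)&(P[:,2]<56)&(abs(P[:,0]-650)<250)&(abs(P[:,1]-60)<260)&(H[:,2]<70)
    Q=P[m]; print('plate',rect(Q),np.median(Q[:,2]))
    for k,r,zl,zh in(('stop',40,60,140),('wide',45,15,75),('nar',40,15,75),('ind',45,20,50),('cyl',40,110,130)):
        Q=sel(pts[k],r,zl,zh)
        if len(Q)>4: print(k,len(Q),rect(Q),np.round(np.percentile(Q[:,2],[2,50,98])),np.round(Q[:,:2].mean(0),1))
    Q=sel(pts['arm'],120,50,75); print('core',len(Q),rect(Q),np.round(Q.max(0)))
    Q=sel(pts['ind'],130,100,175); print('indtop',len(Q),rect(Q) if len(Q)>3 else Q)
E
```

```text
top {'stop': array([572.7, 170.4, 128.3]), 'wide': array([429.2,  14.3,  53.9]), 'nar': array([ 422. , -186.1,   56.6]), 'ind': array([ 500.5, -326.6,   47.7]), 'arm': array([492. , 343.6,  68.7]), 'cyl': array([ 594.6, -134.8,  120.6]), 'dial': array([ 419.1, -314. ,  138.3])}
plate (array([589.9,  21.4]), array([129.7, 353.9]), 2.8) 50.02897357145779
stop 234 (array([580.9, 169.3]), array([41.7, 56.8]), 12.4) [ 61. 119. 133.] [577.8 171.3]
wide 213 (array([421.9,  14.3]), array([56.4, 26.3]), 8.5) [32. 60. 70.] [421.3  14.5]
nar 185 (array([ 419.1, -186. ]), array([27.1, 40.5]), 81.5) [20. 59. 69.] [ 418.2 -184. ]
ind 183 (array([ 507.7, -332.1]), array([36. , 56.9]), 76.2) [22. 44. 50.] [ 502.4 -325.5]
cyl 218 (array([ 598.4, -135.9]), array([41.5, 42.2]), 48.3) [112. 121. 127.] [ 598.5 -135.5]
core 822 (array([497. , 344.1]), array([211.6,  61.3]), 7.2) [602. 382.  75.]
indtop 298 (array([ 461.3, -322.8]), array([ 39.1, 106.5]), 77.7)
side {'stop': array([572.7, 170.4, 128.3]), 'wide': array([429.2,  14.3,  53.9]), 'nar': array([ 422. , -186.1,   56.6]), 'ind': array([ 500.5, -326.6,   47.7]), 'arm': array([492. , 343.6,  68.7]), 'cyl': array([ 594.6, -134.8,  120.6]), 'dial': array([ 419.1, -314. ,  138.3])}
plate (array([626.5,  27. ]), array([194.5, 353.2]), 3.0) 51.42450423697967
stop 639 (array([586.8, 177.1]), array([50.1, 36.4]), 10.6) [ 62.  96. 132.] [582.8 182. ]
wide 529 (array([426.1,  16.2]), array([56.2, 30.9]), 8.4) [16. 46. 67.] [424.   23.2]
nar 323 (array([ 422.6, -184.1]), array([33.8, 42.6]), 76.4) [16. 46. 67.] [ 421.8 -177.5]
ind 248 (array([ 510.1, -331.2]), array([49.6, 57.4]), 81.1) [21. 40. 49.] [ 506.4 -323.6]
cyl 158 (array([ 603.9, -133.3]), array([42.4, 43.8]), 22.4) [110. 121. 124.] [ 601.4 -128.2]
core 1617 (array([501.7, 345.9]), array([214.1,  62.4]), 7.4) [608. 385.  73.]
indtop 319 (array([ 465.7, -317.5]), array([ 41.9, 109.5]), 84.6)
```

Request:
drive_tool:
  plan:
    - [[-1,19,30,2,5],[-1,19,30,2,5],[-1,19,30,2,5],[-1,19,30,2,5],[-1,19,30,2,5],[-1,19,30,2,5],[-1,19,30,2,5],[-1,19,30,2,5],[-1,19,30,2,5],[-1,19,30,2,5],[-1,19,30,2,5],[-1,19,30,2,5],[-1,19,30,2,5],[-1,19,30,2,3],[-1,0,0,0,0],[-1,0,0,0,0]]

```text
clock: 1.43
position: [407.7, -187.3, 259.1]
ee_rot: [-0.651, 0.759, 0.0, -0.0]
contact_force: [-0.6, -1.0, -0.3]
gripper_width: 85.0
grasp_force: 0.0
```

```bash
cat >> h.py <<'E'
from scipy.spatial.transform import Rotation as Ro
def wcloud(tag):
    im,d,p,q=load(tag); m=camera_model('wrist'); v,u=np.mgrid[0:480,0:640]
    x=(u-m['cx'])/m['fx']; y=(v-m['cy'])/m['fy']; r=np.hypot(x,y)+1e-9; t=np.where(np.tan(np.minimum(r,1.5))>0,np.tan(np.minimum(r,1.5)),0)
    P=np.stack([x/r*t*d,y/r*t*d,d],-1); M=np.array(m['mount'])
    T=P@M[:3,:3].T+M[:3,3]; W=Ro.from_quat(q).apply(T.reshape(-1,3)).reshape(P.shape)+p
    W[d==0]=np.nan; return im,W
def yaw(q=None):
    q=read_state()['ee_rot'] if q is None else q
    y=Ro.from_quat(q).apply([0,1,0]); return np.degrees(np.arctan2(y[1],y[0]))
E
python3 - <<'E'
from h import *
print({k:v for k,v in camera_model('wrist').items()}); snap('wrist','w0'); s=read_state(); print(s['position'],yaw(),s['clock'],s['joints'])
E
```

```text
{'fx': 371.64829954431775, 'fy': 371.64829954431775, 'cx': 320.6544264226256, 'cy': 242.8255222908901, 'mount': array([[-1.62442215e-04, -9.51193676e-01, -3.08594498e-01,
         8.01403234e+01],
       [ 9.99999660e-01,  9.48729689e-05, -8.18824474e-04,
        -3.48275520e-01],
       [ 8.08137937e-04, -3.08594526e-01,  9.51193338e-01,
        -1.43393386e+02],
       [ 0.00000000e+00,  0.00000000e+00,  0.00000000e+00,
         1.00000000e+00]])}
[ 407.10667771 -188.18503361  258.94034633] 171.13022570408845 1.4833 [-6.88409977e-02  5.74767683e-02 -3.51900601e-01 -2.34967252e-04
 -1.16240977e+00 -8.58724138e-02]
```

View pics/w0.png

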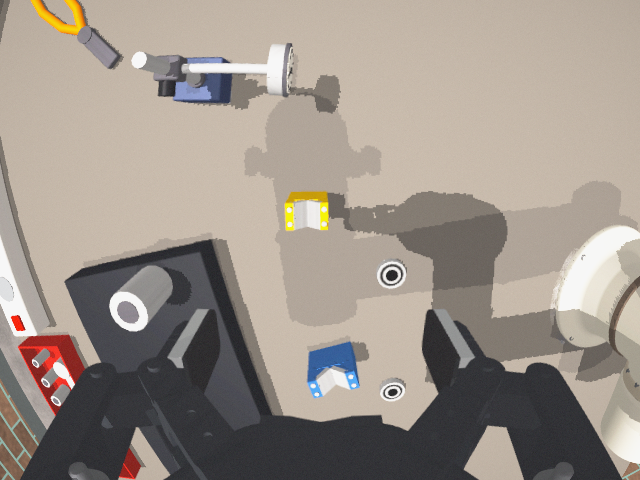

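Wrist view: narrow cradle (307,212), wide cradle (333,370), cylinder (128,310), indicator base (203,80) and dial (281,68). The tool's grasp area hangs over the cradles' row.

Run:
```python
from h import *
im,W=wcloud('w0'); P=W.reshape(-1,3); u=np.tile(np.arange(640),480); v=np.repeat(np.arange(480),640)
def box(a,b,c,d,zl,zh):
    Q=P[(u>=a)&(u<b)&(v>=c)&(v<d)&(P[:,2]>zl)&(P[:,2]<zh)]; return Q
for k,B in dict(nar=(270,345,180,240,58,70),narall=(270,345,180,240,12,70),wide=(295,370,335,405,58,70),wideall=(295,370,335,405,12,70),cyl=(95,180,255,340,116,126),indb=(165,235,50,110,38,52),dial=(262,300,35,105,90,160),post=(130,155,45,75,155,180),plate=(60,280,240,420,46,54)).items():
    Q=box(*B); print(k,len(Q),rect(Q),np.round(np.percentile(Q[:,2],[2,50,98]),1),np.round(Q.mean(0),1))
```

```text
nar 859 (array([ 422.2, -186.4]), array([27. , 39.4]), 81.7) [58.3 64.1 66.6] [ 421.8 -187.    63.2]
narall 1494 (array([ 421.9, -186.3]), array([27.1, 40.2]), 81.7) [14.5 59.3 66.4] [ 421.6 -189.5   55.5]
wide 623 (array([424.8,  14.1]), array([56.3, 28. ]), 9.8) [58.2 64.1 66.5] [424.7  12.3  63.2]
wideall 1925 (array([424.9,  13.8]), array([56.3, 28.5]), 9.8) [13.8 51.1 65.9] [425.1   7.3  46.9]
cyl 1268 (array([ 601.4, -136.5]), array([43.2, 42.7]), 19.6) [117.  121.1 122.9] [ 599.7 -137.7  120.9]
indb 1265 (array([ 506.6, -336.2]), array([44.8, 50.6]), 76.4) [40.2 46.8 49. ] [ 502.7 -329.5   46.6]
dial 1292 (array([ 421.7, -314.3]), array([41.1, 22.3]), 79.7) [110.6 134.9 139.8] [ 418.9 -312.8  132.4]
post 346 (array([ 506.3, -336. ]), array([12. , 12.3]), 66.6) [156.7 170.1 172. ] [ 505.  -335.2  167.6]
plate 11459 (array([632.1, -40.6]), array([201.5, 238.8]), 3.0) [48.4 50.9 52.4] [616.4 -76.1  50.8]
```

Request:
drive_tool:
  plan:
    - [[-1,15,2,-30,0.5],[-1,0,0,-40,0],[-1,0,0,-40,0],[-1,0,0,-40,0],[-1,0,0,-40,0],[-1,0,0,-30,0],[-1,0,0,-15,0],[-1,0,0,0,0],[1,0,0,0,0],[1,0,0,0,0],[1,0,0,0,0],[1,0,0,0,0],[1,0,0,0,0],[1,0,0,0,0],[1,0,0,0,0]]

```text
clock: 2.73
position: [422.6, -187.1, 25.9]
ee_rot: [-0.653, 0.757, -0.001, 0.001]
contact_force: [-1.9, -1.4, 6.8]
gripper_width: 39.4
grasp_force: 61.5
```

Request:
drive_tool:
  plan:
    - [[1,0,0,30,0],[1,0,0,40,0],[1,0,0,40,0],[1,0,0,40,0],[1,11,30,20,1],[1,11,30,20,1],[1,11,30,20,1],[1,11,30,20,1],[1,11,30,20,1],[1,11,30,20,1],[1,11,30,0,1],[1,11,30,0,1],[1,11,30,0,1],[1,11,30,0,1],[1,11,30,0,1],[1,11,30,0,0],[1,11,30,0,0],[1,15,20,0,0],[1,0,0,0,0],[1,0,0,0,0]]

```text
clock: 4.4
position: [579.5, 224.2, 292.4]
ee_rot: [0.723, -0.691, -0.001, 0.002]
contact_force: [0.4, -0.2, -4.1]
gripper_width: 39.2
grasp_force: 62.8
```

Run:
```python
from h import *
snap('wrist','w1'); s=read_state(); print(s['position'],yaw(),s['clock'])
```

```text
[579.25429844 223.18694438 293.04547634] -177.42732173933953 4.45
```

View pics/w1.png

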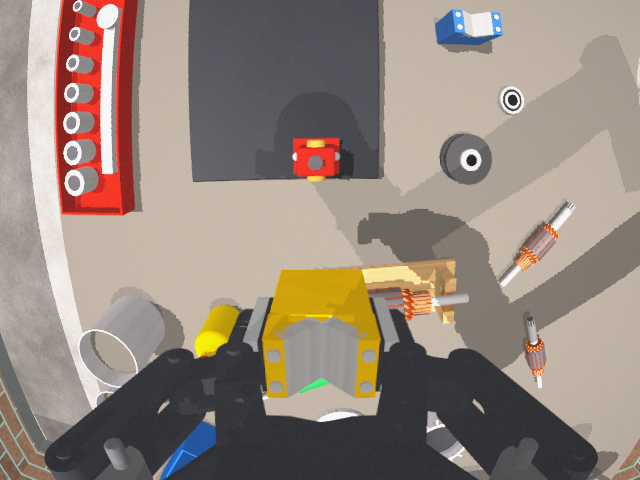

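Wrist view: stop (317,158) with its brass button; plate corners at about (190,180) and (383,178); the cradle is held straight at (320,330).

Run:
```python
from h import *
im,W=wcloud('w1'); P=W.reshape(-1,3); C=im.reshape(-1,3).astype(int); u=np.tile(np.arange(640),480); v=np.repeat(np.arange(480),640)
def box(a,b,c,d,zl,zh): return (u>=a)&(u<b)&(v>=c)&(v<d)&(P[:,2]>zl)&(P[:,2]<zh)
hsv=cv2.cvtColor(im,cv2.COLOR_RGB2HSV).reshape(-1,3).astype(int)
br=(hsv[:,0]>18)&(hsv[:,0]<35)&(hsv[:,1]>120)
for k,m in dict(plate=box(150,400,0,190,46,54),stop=box(280,355,125,190,56,140),stoptop=box(280,355,125,190,126,140),brass=box(290,345,130,185,90,125)&br,held=box(255,385,260,400,270,360),).items():
    Q=P[m]; print(k,len(Q),rect(Q),np.round(np.percentile(Q[:,2],[2,50,98]),1),np.round(Q.mean(0),1),np.round(Q.min(0),1),np.round(Q.max(0),1))
Q=P[box(150,400,0,190,46,54)]
# plate edges fit: near edge(-x) and far edge per y bin, +y edge per x bin
for a,b in((0,1),(1,0)):
  for f in (np.min,np.max):
    bins=np.arange(np.percentile(Q[:,b],10),np.percentile(Q[:,b],90),4); xs=[];ys=[]
    for t in bins:
        q=Q[abs(Q[:,b]-t)<2]
        if len(q)>5: xs.append(t);ys.append(f(q[:,a]))
    c=np.polyfit(xs,ys,1); print('edge',a,f.__name__,c,np.degrees(np.arctan(c[0])),np.std(np.polyval(c,xs)-ys))
for z in (read_state(),): print(z['position'])
```

```text
plate 32137 (array([625. ,  99.3]), array([200.8, 203.3]), 2.8) [49.1 50.8 52.5] [625.5 100.6  50.8] [520.1   2.7  47.4] [730.  204.7  53.9]
stop 1832 (array([586. , 173.7]), array([46.1, 35.6]), 3.1) [ 61.3 126.8 133.4] [585.5 171.2 109.9] [562.2 154.8  56.1] [609.7 192.2 134.7]
stoptop 1055 (array([586.3, 173.8]), array([31.7, 23.6]), 2.4) [126.2 127.8 133.7] [586.4 173.3 128.5] [570.1 161.5 126. ] [602.5 186.2 134.7]
brass 190 (array([586.1, 173.5]), array([14.9, 35.4]), 2.7) [113.  117.5 119.4] [586.4 171.4 117.2] [577.9 155.8 111.3] [594.  191.4 120.1]
held 14435 (array([580. , 222.5]), array([52.3, 33.3]), 2.9) [274.6 322.4 333. ] [580.4 218.  316.6] [554.4 205.  270. ] [606.7 239.6 359.9]
edge 0 min [-5.07165459e-02  5.30571387e+02] -2.9033564323568744 0.48263276039591146
edge 0 max [-5.41613665e-02  7.30147449e+02] -3.100188663351246 0.5031186404708212
edge 1 min [0.00629784 3.19367832] 0.36083477684614856 1.1872366351475991
edge 1 max [  0.12443021 118.39646587] 7.092869727775543 12.32797331455261
[579.25429844 223.18694438 293.04547634]
```

Request:
drive_tool:
  plan:
    - [[1,3,-33,0,0.4],[1,3,-33,0,0],[1,3,-32,0,0],[1,0,0,-40,0],[1,0,0,-40,0],[1,0,0,-40,0],[1,0,0,-40,0],[1,0,0,-30,0],[1,0,0,-16,0],[1,0,0,0,0],[1,0,0,0,0],[1,0,0,0,0]]

```text
clock: 5.45
position: [590.4, 125.1, 90.5]
ee_rot: [0.725, -0.689, 0.001, -0.002]
contact_force: [0.8, 0.1, -3.3]
gripper_width: 39.4
grasp_force: 62.5
```

Run:
```python
from h import *
snap('wrist','w2'); s=read_state(); print(s['position'],yaw(),s['clock'])
im,W=wcloud('w2'); P=W.reshape(-1,3); hsv=cv2.cvtColor(im,cv2.COLOR_RGB2HSV).reshape(-1,3).astype(int)
near=(abs(P[:,0]-588)<40)&(abs(P[:,1]-125)<30)
ye=(hsv[:,0]>18)&(hsv[:,0]<35)&(hsv[:,1]>120)&near
Q=P[ye]; print(len(Q),rect(Q),np.percentile(Q[:,2],[1,50,99]),Q.min(0),Q.max(0))
Q=P[ye&(P[:,2]>108)]; print(len(Q),rect(Q))
```

```text
[590.54874318 125.41355034  90.87354294] -177.04723216824914 5.5
7574 (array([589.7, 133.6]), array([52.3, 43.5]), 2.7) [ 51.27714683 107.78777036 130.27020522] [563.45872632 111.01574716  49.32465317] [615.86119257 154.96802278 165.93276105]
3765 (array([590. , 133.6]), array([40.6, 43.5]), 2.7)
```

Request:
drive_tool:
  plan:
    - [[1,-2,0,-8,0],[1,0,0,-5,0],[1,0,0,0,0],[1,0,0,-1,0],[1,0,0,-1,0],[1,0,0,0,0],[1,0,0,0,0]]

```text
clock: 6.08
position: [587.6, 125.4, 75.9]
ee_rot: [0.725, -0.688, 0.001, -0.001]
contact_force: [-4.9, 0.0, 8.7]
gripper_width: 39.3
grasp_force: 64.4
```

Request:
drive_tool:
  plan:
    - [[0.2,0,0,0,0],[-1,0,0,0,0],[-1,0,0,0,0],[-1,0,0,0,0],[-1,0,0,0,0],[-1,0,0,20,0],[-1,0,0,40,0],[-1,0,0,40,0],[-1,0,0,20,0],[-1,-25,-17,0,0],[-1,-30,-20,0,2],[-1,-30,-20,0,3],[-1,-30,-20,0,2],[-1,-30,-20,0,0],[-1,-18,-14,0,0],[-1,0,0,0,0],[-1,0,0,0,0],[-1,0,0,0,0]]

```text
clock: 7.58
position: [425.0, 14.4, 193.7]
ee_rot: [0.766, -0.643, 0.0, -0.001]
contact_force: [0.7, 0.7, 1.0]
gripper_width: 85.4
grasp_force: 0.0
```

```bash
cat >> h.py <<'E'
def look(tag,n='wrist'):
    snap(n,tag); s=read_state(); print(s['position'],yaw(),s['clock'])
    im,W=wcloud(tag); return im.reshape(-1,3),W.reshape(-1,3),cv2.cvtColor(im,cv2.COLOR_RGB2HSV).reshape(-1,3).astype(int)
def near(P,x,y,r,zl,zh): return (np.hypot(P[:,0]-x,P[:,1]-y)<r)&(P[:,2]>zl)&(P[:,2]<zh)
E
python3 - <<'E'
from h import *
C,P,H=look('w3')
Q=P[near(P,425,14,40,12,75)]; print(len(Q),rect(Q))
ye=(H[:,0]>18)&(H[:,0]<35)&(H[:,1]>120)
Q=P[near(P,588,125,28,57,120)]; print(len(Q),rect(Q))
E
```

```text
[425.18288711  14.63853109 193.50050805] -170.03643569338652 7.6333
3179 (array([424.6,  14.4]), array([56.4, 27.3]), 8.4)
3021 (array([587.6, 125.8]), array([41.8, 27.9]), 2.9)
```

View pics/w3.png

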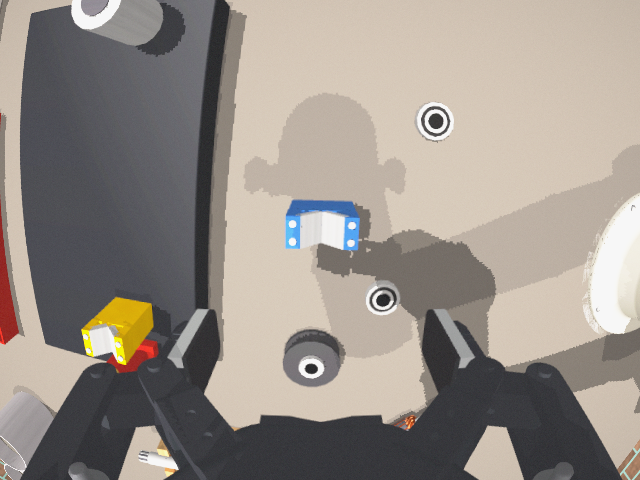

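Narrow cradle stands at (118,330) px next to the stop; the wide one (322,228) is right under the tool; loose rings (383,298) clear of the fingers.

Request:
drive_tool:
  plan:
    - [[-1,0,0,-30,-1.5],[-1,0,0,-40,0],[-1,0,0,-40,0],[-1,0,0,-35,0],[-1,0,0,-16,0],[-1,0,0,-7,0],[-1,0,0,0,0],[1,0,0,0,0],[1,0,0,0,0],[1,0,0,0,0],[1,0,0,0,0],[1,0,0,0,0],[1,0,0,0,0]]

```text
clock: 8.72
position: [425.3, 14.7, 26.7]
ee_rot: [0.757, -0.653, 0.001, -0.001]
contact_force: [-2.3, 2.1, 7.5]
gripper_width: 55.3
grasp_force: 65.3
```

Request:
drive_tool:
  plan:
    - [[1,0,0,30,0],[1,0,0,40,0],[1,0,0,40,0],[1,29,-6,0,-1.5],[1,29,-6,0,-2],[1,29,-6,0,-2],[1,29,-6,0,0],[1,29,-6,0,0],[1,26,-7,0,0],[1,0,0,0,0],[1,0,0,-30,0],[1,0,0,-18,0],[1,0,0,0,0],[1,0,0,0,0],[1,0,0,0,0]]

```text
clock: 9.97
position: [595.8, -22.7, 88.3]
ee_rot: [0.725, -0.688, 0.001, -0.001]
contact_force: [1.2, -0.6, -3.9]
gripper_width: 55.2
grasp_force: 67.1
```

Request:
drive_tool:
  plan:
    - [[1,0.5,0,-6,0],[1,0,0,-4,0],[1,0,0,0,0],[1,0,0,-1,0],[1,0,0,-1,0],[1,0,0,0,0],[1,0,0,0,0]]

```text
clock: 10.55
position: [595.6, -22.8, 76.9]
ee_rot: [0.725, -0.688, 0.0, -0.0]
contact_force: [-4.7, 0.7, 6.2]
gripper_width: 54.9
grasp_force: 68.3
```

Request:
drive_tool:
  plan:
    - [[0,0,0,0,0],[-1,0,0,0,0],[-1,0,0,0,0],[-1,0,0,0,0],[-1,0,0,0,0],[-1,0,0,20,0],[-1,0,0,40,0],[-1,0,0,40,0],[-1,0,0,40,0],[-1,-8,15,0,4],[-1,-8,30,0,7],[-1,-8,30,0,7],[-1,-8,30,0,7],[-1,-8,30,0,7],[-1,-8,30,0,7],[-1,-8,30,0,7],[-1,-8,30,0,7],[-1,-8,30,0,7],[-1,-8,30,0,7],[-1,-8,30,0,7]]

```text
clock: 12.22
position: [507.3, 293.7, 215.4]
ee_rot: [0.994, -0.111, 0.0, -0.0]
contact_force: [1.1, -0.2, -0.4]
gripper_width: 85.5
grasp_force: 0.0
```

Request:
drive_tool:
  plan:
    - [[-1,-5,30,0,7],[-1,-5,25,0,7],[-1,0,0,0,6],[-1,0,0,0,0],[-1,0,0,0,0]]

```text
clock: 12.63
position: [497.6, 347.3, 215.0]
ee_rot: [0.998, 0.059, -0.0, 0.0]
contact_force: [0.6, -1.0, 0.8]
gripper_width: 85.4
grasp_force: 0.0
```

Run:
```python
from h import *
C,P,H=look('w4'); print(read_state()['joints'])
```

```text
[497.73902568 346.79745618 215.19454549] -83.21410738967857 12.6833
[ 8.75143015e-01  3.65050949e-01 -6.37977254e-02  8.85280884e-05
 -1.14217921e+00  8.14052666e-01]
```

View pics/w4.png

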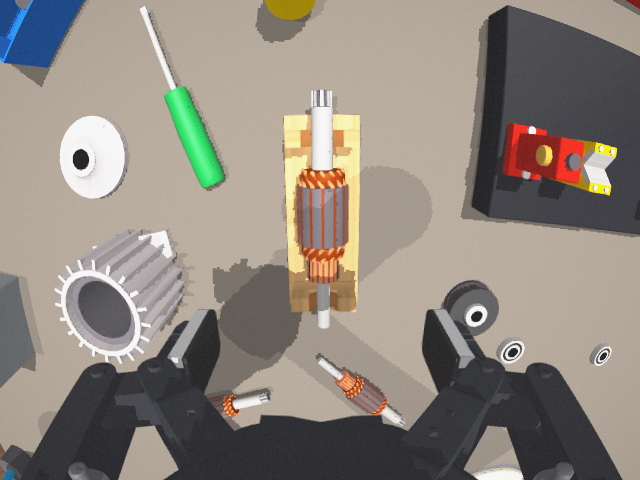

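Large armature along the image column ~322: spline end (321,98), slim end (323,325), core centred near (322,215); fingers will have free room on both sides.

Run:
```python
from h import *
im,W=wcloud('w4'); P=W.reshape(-1,3); u=np.tile(np.arange(640),480); v=np.repeat(np.arange(480),640)
m=(u>290)&(u<355)&(v>85)&(v<335)
A=P[m&(P[:,2]>54.5)]; A=A[(A[:,2]<80)]
core=A[A[:,2]>62]; print('core pts',rect(core),np.percentile(core[:,2],[50,99]))
al=P[m&(P[:,2]>40)&(P[:,2]<80)]; print('x ext',np.percentile(al[:,0],[0.2,99.8]),rect(al))
# ridge: per x-slice, midpoint of y extents & max z
S=P[m&(P[:,2]>46)&(P[:,2]<80)]
for x in np.arange(390,606,6):
    q=S[abs(S[:,0]-x)<1.5]
    if len(q)>5: print(x,np.round([(q[:,1].min()+q[:,1].max())/2,np.ptp(q[:,1]),np.percentile(q[:,2],97)],1))
```

```text
core pts (array([493.2, 344.7]), array([97.5, 35.9]), 6.2) [67.45676807 71.51752371]
x ext [396.90976659 605.69774435] (array([500.3, 346.9]), array([213.4,  59.5]), 8.6)
396 [331.3  10.7  54.8]
402 [332.   10.7  55. ]
408 [344.9  34.9  54.9]
414 [340.1  45.7  54.8]
420 [335.   58.8  55. ]
426 [331.5  49.8  55.1]
432 [336.1  11.3  55.5]
438 [336.8  11.1  55.1]
444 [340.1  22.5  63.2]
450 [338.3  27.1  62.9]
456 [339.1  26.9  62.9]
462 [341.9  31.3  62.8]
468 [341.5  37.2  67.8]
474 [342.5  37.8  67.9]
480 [343.7  40.   70.9]
486 [342.6  43.5  71.1]
492 [343.9  44.1  71.2]
498 [344.5  43.8  71.4]
504 [345.2  43.5  70.9]
510 [346.   43.3  71. ]
516 [346.7  42.9  71.4]
522 [347.9  43.9  71.1]
528 [347.4  41.2  70.8]
534 [349.8  37.8  68. ]
540 [349.9  36.6  67.2]
546 [351.2  17.8  58.3]
552 [351.9  17.7  57.9]
558 [360.8  33.9  58.1]
564 [352.5  51.7  57.5]
570 [353.1  51.5  57.8]
576 [345.4  34.5  58.1]
582 [355.9  18.2  58.4]
588 [356.2  17.4  58.4]
594 [356.5  16.6  57.2]
600 [357.6  15.7  56.7]
```

Request:
drive_tool:
  plan:
    - [[-1,5.5,-1.5,-30,0.5],[-1,0,0,-40,0],[-1,0,0,-40,0],[-1,0,0,-40,0],[-1,0,0,-25,0],[-1,0,0,-10,0],[-1,0,0,0,0],[-1,0,0,0,0]]

```text
clock: 13.35
position: [504.2, 345.8, 31.3]
ee_rot: [0.998, 0.064, 0.001, -0.0]
contact_force: [0.0, 0.1, 0.6]
gripper_width: 85.3
grasp_force: 0.0
```

Request:
drive_tool:
  plan:
    - [[1,-0.5,-0.5,-1.5,0],[1,0,0,0,0],[1,0,0,0,0],[1,0,0,0,0],[1,0,0,0,0],[1,0,0,0,0],[1,0,0,0,0],[1,0,0,0,0],[1,0,0,15,0],[1,0,0,30,0],[1,0,0,40,0],[1,0,0,40,0],[1,0,0,40,0],[1,0,0,0,0],[1,0,0,0,0]]

```text
clock: 14.6
position: [502.4, 345.4, 194.6]
ee_rot: [0.998, 0.065, 0.0, -0.001]
contact_force: [0.2, 0.1, -9.6]
gripper_width: 42.6
grasp_force: 63.7
```

Run:
```python
from h import *
C,P,H=look('w5'); s=read_state(); print(s['gripper_width'],s['contact_force'],s['wrist_torque'])
im,W=wcloud('w5'); Q0=P[(P[:,2]>150)]
S=Q0[(abs(Q0[:,0]-503)<125)]; z0=s['position'][2]
for x in list(range(580,612,2)):
    q=S[(abs(S[:,0]-x)<1.5)&(abs(S[:,1]-355)<14)&(S[:,2]<z0+60)]
    if len(q)>5: print(x,len(q),np.round([(q[:,1].min()+q[:,1].max())/2,np.ptp(q[:,1]),np.percentile(q[:,2],97)],1))
for x in range(390,440,6):
    q=S[(abs(S[:,0]-x)<1.5)&(abs(S[:,1]-335)<14)&(S[:,2]<z0+60)]
    if len(q)>5: print(x,len(q),np.round([(q[:,1].min()+q[:,1].max())/2,np.ptp(q[:,1]),np.percentile(q[:,2],97)],1))
```

```text
[500.7565563  344.08684069 191.48898995] -82.62659587391458 14.65
42.75558098266418 [ 0.40512     0.07906614 -9.66882503] [-0.09612569  0.12324664  0.0368598 ]
580 515 [354.3  18.4 221.9]
582 508 [354.4  18.3 222. ]
584 507 [354.7  18.  222. ]
586 510 [354.8  18.  221.7]
588 512 [355.2  18.  221.6]
590 477 [355.4  17.8 221.8]
592 445 [355.5  16.9 221.4]
594 451 [356.1  16.1 220.7]
596 446 [356.4  16.3 220.9]
598 451 [356.5  16.  220.9]
600 435 [356.7  15.9 220.8]
602 437 [357.   15.9 220.9]
604 383 [357.   16.  220.8]
606 123 [355.6  12.7 220.1]
```

Request:
drive_tool:
  plan:
    - [[1,6.4,-21.7,0,-6.7],[1,6.4,-21.7,0,-6.7],[1,6.4,-21.7,0,-6.7],[1,6.4,-21.7,0,-6.7],[1,6.4,-21.7,0,-6.7],[1,6.4,-21.7,0,-6.7],[1,6.4,-21.7,0,-6.7],[1,6.4,-21.7,0,-6.7],[1,6.4,-21.7,0,-6.7],[1,6.4,-21.7,0,-6.7],[1,6.4,-21.7,0,-6.7],[1,6.4,-21.7,0,-6.7],[1,6.4,-21.7,0,-6.7],[1,6.4,-21.7,0,-6.7],[1,0,0,0,-0.4],[1,0,0,0,0],[1,0,0,0,0],[1,0,0,0,0],[1,0,0,0,0]]

```text
clock: 16.23
position: [591.5, 42.1, 192.7]
ee_rot: [0.727, -0.686, -0.001, 0.001]
contact_force: [-1.2, -0.2, -8.4]
gripper_width: 42.3
grasp_force: 63.6
```

Run:
```python
from h import *
C,P,H=look('w6'); s=read_state(); print(s['gripper_width'],s['contact_force'],s['position'])
```

```text
[591.78500521  42.13744571 193.15162048] -176.66372653160536 16.2833
42.225288859007364 [ 7.22907244e-02 -4.87575481e-03 -8.40547877e+00] [591.78500521  42.13744571 193.15162048]
```

View pics/w6.png

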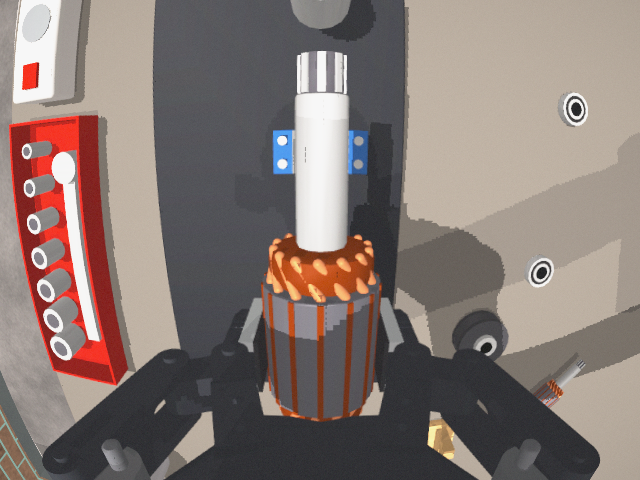

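Armature held straight with splines at (322,72); wide cradle visible beneath at (320,152), symmetric about the journal.

Run:
```python
from h import *
im,W=wcloud('w6'); P=W.reshape(-1,3)
Q=P[near(P,596,-23,40,100,120)]; print('wide',len(Q),rect(Q))
S=P[(P[:,2]>190)&(P[:,2]<240)&(abs(P[:,0]-595)<16)]
for y in range(-66,4,6):
    q=S[abs(S[:,1]-y)<1.5]
    if len(q)>5: print(y,len(q),np.round([(q[:,0].min()+q[:,0].max())/2,np.ptp(q[:,0]),np.percentile(q[:,2],97)],1))
print(S[:,1].min())
```

```text
wide 1779 (array([595.7, -22.7]), array([56.4, 26.1]), 2.7)
-60 440 [597.4  15.9 218.9]
-54 442 [597.3  16.  218.9]
-48 455 [596.5  17.8 219.6]
-42 500 [596.5  17.7 219.9]
-36 509 [596.2  18.3 219.8]
-30 491 [595.9  17.5 219.8]
-24 489 [595.5  17.7 219.8]
-18 484 [595.1  18.3 220. ]
-12 463 [594.6  17.8 220. ]
-6 456 [594.3  17.9 219.9]
0 422 [592.4  21.2 219.9]
-62.83317044441646
```

Request:
drive_tool:
  plan:
    - [[1,0.5,0,-30,-0.5],[1,0,0,-35,0],[1,0,0,-20,0],[1,0,0,0,0],[1,0,0,0,0],[1,0,0,0,0]]

```text
clock: 16.78
position: [594.7, 42.1, 110.9]
ee_rot: [0.724, -0.689, 0.002, -0.002]
contact_force: [0.4, -0.2, -8.1]
gripper_width: 42.3
grasp_force: 63.7
```

Request:
drive_tool:
  plan:
    - [[1,0,0,0,0],[1,0,0,0,0],[1,0,0,0,0]]

```text
clock: 17.03
position: [593.6, 41.6, 110.4]
ee_rot: [0.724, -0.69, 0.001, -0.001]
contact_force: [0.9, 0.1, -8.7]
gripper_width: 42.4
grasp_force: 63.7
```

Run:
```python
from h import *
C,P,H=look('w7')
Q=P[near(P,596,-23,40,100,116)&(H[:,0]>95)&(H[:,0]<125)&(H[:,1]>100)]; print('wide',len(Q),rect(Q))
S=P[(P[:,2]>117)&(P[:,2]<160)&(abs(P[:,0]-596)<20)]
for y in range(-66,4,6):
    q=S[abs(S[:,1]-y)<1.5]
    if len(q)>5: print(y,len(q),np.round([(q[:,0].min()+q[:,0].max())/2,np.ptp(q[:,0]),np.percentile(q[:,2],97)],1))
print(S[:,1].min())
```

```text
[593.28874872  41.5260801  110.05189809] -177.2453793068729 17.0833
wide 3118 (array([595.8, -22.8]), array([56.5, 26.5]), 3.0)
-60 436 [598.2  15.9 136.6]
-54 442 [598.2  15.9 136.6]
-48 465 [597.5  18.  137.5]
-42 512 [597.6  17.7 137.5]
-36 506 [597.2  17.8 137.9]
-30 506 [591.2  29.2 137.5]
-24 490 [596.8  17.8 137.7]
-18 479 [596.2  17.7 137.6]
-12 460 [596.   17.7 137.5]
-6 451 [595.7  17.9 137.4]
0 442 [591.3  26.5 137.5]
-63.36560932908487
```

Request:
drive_tool:
  plan:
    - [[1,-1,0,-6,0],[1,0,0,-5,0],[1,0,0,-3,0],[1,0,0,0,0],[1,0,0,-1,0],[1,0,0,-1,0],[1,0,0,-1,0],[1,0,0,0,0],[1,0,0,0,0]]

```text
clock: 17.83
position: [592.5, 41.4, 93.1]
ee_rot: [0.724, -0.69, 0.001, -0.001]
contact_force: [-0.6, -1.3, -0.2]
gripper_width: 42.4
grasp_force: 64.9
```

Request:
drive_tool:
  plan:
    - [[1,0,0,-0.5,0],[1,0,0,0,0],[0.3,0,0,0,0],[0,0,0,0,0],[-1,0,0,0,0],[-1,0,0,0,0],[-1,0,0,0,0],[-1,0,0,0,0],[-1,0,0,0,0],[-1,0,0,20,0],[-1,0,0,40,0],[-1,0,0,40,0],[-1,0,0,40,0],[-1,0,-30,20,0],[-1,0,-30,10,0],[-1,0,-10,0,0],[-1,0,0,0,0],[-1,0,0,0,0],[-1,0,0,0,0]]

```text
clock: 19.42
position: [591.3, -28.1, 260.0]
ee_rot: [0.724, -0.69, -0.001, 0.001]
contact_force: [0.2, -0.3, -0.1]
gripper_width: 85.9
grasp_force: 0.0
```

Run:
```python
from h import *
C,P,H=look('w8')
S=P[(P[:,2]>106)&(P[:,2]<140)&(abs(P[:,0]-593)<26)]
for y in list(range(-66,4,8))+list(range(4,160,6)):
    q=S[abs(S[:,1]-y)<1.5]
    if len(q)>5: print(y,len(q),np.round([(q[:,0].min()+q[:,0].max())/2,np.ptp(q[:,0]),np.percentile(q[:,2],97)],1))
print(S[:,1].min())
m=lambda h0,h1:(H[:,0]>h0)&(H[:,0]<h1)&(H[:,1]>100)
Q=P[near(P,596,-23,40,60,116)&m(95,125)]; print('wide',len(Q),rect(Q))
Q=P[near(P,588,125,28,60,116)&m(20,33)]; print('nar',len(Q),rect(Q))
```

```text
[591.43887122 -27.90300741 260.03700392] -177.2084371455093 19.4667
-58 68 [598.1  14.4 119.5]
-50 88 [596.9  17.7 119.8]
-42 89 [597.   18.6 119.9]
-34 241 [593.8  50.2 120. ]
-26 225 [593.4  50.2 119.6]
-18 224 [593.   50.7 119.8]
-10 154 [593.1  51.8 119.9]
-2 81 [594.4  17.7 120.2]
4 282 [594.   36.1 129.4]
10 159 [593.3  37.2 130.3]
16 280 [593.9  43.7 132.7]
22 160 [593.7  42.6 133.2]
28 160 [593.4  42.9 132.9]
34 154 [593.2  43.1 133. ]
40 162 [593.1  43.5 132.9]
46 142 [591.8  41.9 133.1]
52 145 [591.6  42.4 133.2]
58 142 [591.3  42.7 132.8]
64 112 [591.2  42.9 132.9]
70 107 [590.2  35.1 130.1]
76 83 [591.   35.6 129.3]
82 55 [589.8  24.7 125.3]
88 86 [589.6  27.  125.1]
94 73 [589.4  27.3 125.1]
100 29 [589.7  26.4 124.8]
106 13 [588.4   7.6 118.2]
112 116 [587.7  37.9 116.5]
118 107 [587.8  38.8 116.9]
124 97 [587.6  39.2 116.9]
130 88 [587.8  38.5 117.1]
136 87 [587.6  38.7 116.2]
142 23 [586.9  10.1 117.3]
148 24 [586.6  10.2 116.9]
154 20 [587.4  12.2 116.9]
-157.64882061449768
wide 1144 (array([596.2, -25. ]), array([56.3, 30.8]), 3.2)
nar 511 (array([587.7, 125.6]), array([39.6, 27.7]), 2.7)
```

View pics/w8.png

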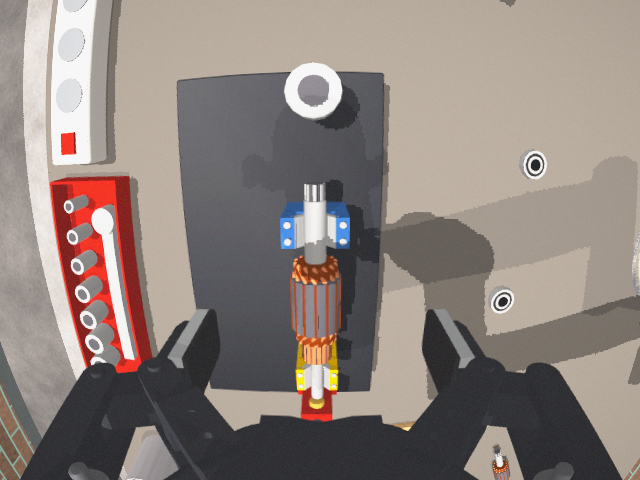

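Armature lies level (axis ≈111 mm at both journals) with cradles under the journals: wide (315,230), narrow (317,378), slim end near the stop at (317,405). Next the indicator.

Request:
drive_tool:
  plan:
    - [[-1,-8,-27,0,-2],[-1,-8,-27,0,-2],[-1,-8,-27,0,-2],[-1,-8,-27,0,-2],[-1,-8,-27,0,-2],[-1,-8,-27,0,-2],[-1,-8,-27,0,-2],[-1,-8,-27,0,-2],[-1,-8,-27,0,0],[-1,-8,-27,0,0],[-1,0,0,0,0],[-1,0,0,0,0],[-1,0,0,0,0]]

```text
clock: 20.55
position: [512.0, -297.8, 260.6]
ee_rot: [-0.621, 0.784, 0.001, -0.0]
contact_force: [0.3, -0.1, 0.1]
gripper_width: 85.6
grasp_force: 0.0
```

Run:
```python
from h import *
C,P,H=look('w9')
Q=P[near(P,506,-336,12,160,180)]; print('post',len(Q),rect(Q),Q.mean(0))
Q=P[near(P,506,-336,45,35,52)]; print('base',len(Q),rect(Q))
Q=P[near(P,421,-315,30,80,145)]; print('dial',len(Q),rect(Q),Q.mean(0))
S=P[(P[:,2]>112)&(P[:,2]<130)]
for x in range(440,500,8):
    q=S[(abs(S[:,0]-x)<2)&(abs(S[:,1]+325)<20)]
    if len(q)>3: print(x,len(q),round((q[:,1].min()+q[:,1].max())/2,1),round(np.ptp(q[:,1]),1))
```

```text
[ 512.18900561 -297.52623214  260.81442076] 166.83205482211835 20.6
post 293 (array([ 506.9, -336.5]), array([11.2, 11.8]), 28.0) [ 506.66708441 -337.06147334  169.85455311]
base 1483 (array([ 508.9, -336.9]), array([44., 54.]), 76.2)
dial 1657 (array([ 431.2, -318. ]), array([41.5, 38.7]), 76.5) [ 424.30359287 -317.76283689  128.5513908 ]
440 52 -320.7 8.5
448 57 -322.4 8.6
456 55 -324.0 8.5
464 59 -325.9 8.6
472 52 -327.9 7.8
480 53 -329.8 8.0
488 61 -332.0 8.8
496 124 -334.4 20.0
```

View pics/w9.png

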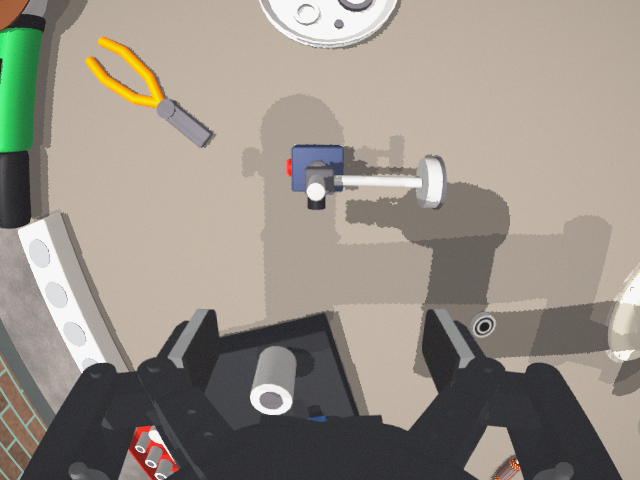

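Indicator: post top (316,190), arm to dial (431,182); the tool's closing line is already along the arm.

Request:
drive_tool:
  plan:
    - [[-1,-2.5,-20,0,0],[-1,-2.5,-19,0,0],[-1,0,0,-30,0],[-1,0,0,-40,0],[-1,0,0,-30,0],[-1,0,0,-16,0],[-1,0,0,-7,0],[-1,0,0,0,0],[-1,0,0,0,0],[-1,0,0,0,0]]

```text
clock: 21.43
position: [508.2, -337.7, 140.2]
ee_rot: [-0.621, 0.784, -0.002, 0.001]
contact_force: [1.8, 0.5, 0.5]
gripper_width: 85.6
grasp_force: 0.0
```

Request:
drive_tool:
  plan:
    - [[-1,-1,0.7,-1,0],[-1,0,0,0,0],[0.3,0,0,0,0],[0.6,0,0,0,0],[0.7,0,0,0,0],[1,0,0,0,0],[1,0,0,0,0],[1,0,0,0,0],[1,0,0,0,0],[1,0,0,0,0],[1,0,0,0,0]]

```text
clock: 22.35
position: [506.0, -337.0, 137.4]
ee_rot: [-0.621, 0.784, -0.0, 0.0]
contact_force: [-0.2, -0.2, 0.0]
gripper_width: 10.6
grasp_force: 58.4
```

Request:
drive_tool:
  plan:
    - [[1,0,0,10,0],[1,0,0,20,0],[1,0,0,30,0],[1,0,0,30,0],[1,0,0,30,0],[1,0,0,20,0],[1,0,0,10,0],[1,0,0,0,0],[1,0,0,0,0]]

```text
clock: 23.1
position: [504.9, -336.0, 285.3]
ee_rot: [-0.621, 0.784, 0.002, -0.0]
contact_force: [-0.4, 1.4, -8.0]
gripper_width: 9.9
grasp_force: 58.8
```

Request:
drive_tool:
  plan:
    - [[1,4,9,0,0.3],[1,8,17,0,1],[1,11,24,0,1],[1,11,24,0,1],[1,11,24,0,1],[1,11,24,0,1],[1,11,24,0,1],[1,11,24,0,1],[1,11,24,0,1],[1,11,24,0,1],[1,11,24,0,1],[1,11,24,0,1],[1,11,24,0,1],[1,11,24,0,1],[1,11,24,0,1],[1,11,24,0,1],[1,7,15,0,1],[1,3,6,0,0],[1,0,0,0,0],[1,0,0,0,0]]

```text
clock: 24.77
position: [681.0, 45.8, 286.0]
ee_rot: [0.726, -0.688, -0.001, 0.002]
contact_force: [-0.2, -0.7, -7.6]
gripper_width: 10.0
grasp_force: 58.8
```

Run:
```python
from h import *
C,P,H=look('w10'); s=read_state(); print(s['contact_force'],s['gripper_width'])
```

```text
[681.02002445  45.15657881 286.55780331] -176.98923620033426 24.8167
[ 0.80936876 -0.25646064 -7.0815923 ] 10.065279644389886
```

View pics/w10.png

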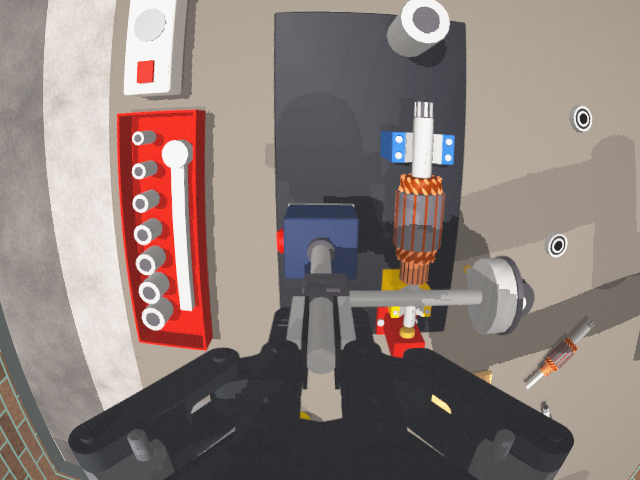

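Indicator held upright: base (320,240), arm from (330,297) to dial (500,297) over the armature line; core at (419,215).

Run:
```python
from h import *
im,W=wcloud('w10'); P=W.reshape(-1,3); H=cv2.cvtColor(im,cv2.COLOR_RGB2HSV).reshape(-1,3).astype(int)
_,_,p,q=load('w10'); print(p)
Q=P[near(P,681,45,45,188,202)]; print('base',len(Q),rect(Q),np.percentile(Q[:,2],[5,50,95]))
A=np.c_[Q[:,:2]-Q[:,:2].mean(0),np.ones(len(Q))]; print('tilt',np.linalg.lstsq(A,Q[:,2],rcond=None)[0])
S=P[(P[:,2]>255)&(P[:,2]<285)]
for x in range(608,664,8):
    q=S[(abs(S[:,0]-x)<2)&(abs(S[:,1]-43)<20)]
    if len(q)>3: print(x,len(q),round((q[:,1].min()+q[:,1].max())/2,1),round(np.ptp(q[:,1]),1),round(np.percentile(q[:,2],97),1))
Q=P[near(P,591,40,32,225,300)]; print('dial',len(Q),rect(Q),Q.max(0),Q.min(0))
S=P[(P[:,2]>106)&(P[:,2]<140)&(abs(P[:,0]-593)<26)]
for y in list(range(-60,80,8)):
    q=S[abs(S[:,1]-y)<1.5]
    if len(q)>5: print(y,len(q),np.round([(q[:,0].min()+q[:,0].max())/2,np.ptp(q[:,0]),np.percentile(q[:,2],97)],1))
```

```text
[681.02382999  45.75551027 285.96750689]
base 3874 (array([680.9,  45.9]), array([50.2, 43.7]), 2.4) [193.6378485  195.20187812 200.29815053]
tilt [-2.40367751e-04  1.66405695e-02  1.95366493e+02]
608 113 42.5 7.9 272.0
616 109 43.0 7.5 272.0
624 128 43.4 8.2 272.0
632 119 44.0 7.9 271.9
640 132 44.4 8.3 272.0
648 131 44.1 7.2 271.9
656 138 44.6 7.7 271.8
dial 4298 (array([603.2,  42.1]), array([39.2, 40.8]), 2.9) [622.87126264  62.25433314 289.3099055 ] [583.64875766  20.86132178 229.01065499]
-60 67 [598.9  15.5 119.3]
-52 60 [597.3  15.9 119.2]
-44 70 [598.2  16.3 120.1]
-36 142 [593.3  50.  119.7]
-28 187 [592.9  51.3 119.7]
-20 192 [593.   50.7 120. ]
-12 185 [593.3  51.3 119.8]
-4 70 [595.7  16.6 119.9]
4 169 [595.1  35.5 129.2]
12 149 [594.3  38.4 130.6]
20 166 [594.2  43.5 133.2]
28 161 [593.3  44.1 133.1]
36 167 [593.1  44.2 133.3]
44 168 [592.8  43.6 132.6]
52 154 [593.1  42.7 132.7]
60 157 [592.6  42.4 133.2]
68 111 [592.2  36.4 130.3]
76 106 [591.   36.1 129.3]
```

Request:
drive_tool:
  plan:
    - [[1,1.5,-0.5,-15,0.3],[1,0,0,-25,0],[1,0,0,-25,0],[1,0,0,-15,0],[1,0,0,-7,0],[1,0,0,0,0],[1,0,0,0,0],[1,0,0,0,0],[1,0,0,0,0]]

```text
clock: 25.57
position: [684.2, 45.4, 202.6]
ee_rot: [0.727, -0.686, 0.001, -0.002]
contact_force: [0.6, 0.7, -6.3]
gripper_width: 10.4
grasp_force: 58.8
```

Request:
drive_tool:
  plan:
    - [[1,-1,0,-4,0],[1,0,0,-4,0],[1,0,0,-3,0],[1,0,0,-1,0],[1,0,0,0,0],[1,0,0,-1,0],[1,0,0,0,0],[1,0,0,-1,0],[1,0,0,0,0],[1,0,0,0,0]]

```text
clock: 26.4
position: [682.5, 45.5, 187.5]
ee_rot: [0.728, -0.686, 0.0, -0.0]
contact_force: [-2.6, -0.1, -1.8]
gripper_width: 10.4
grasp_force: 59.4
```

Request:
drive_tool:
  plan:
    - [[1,0,0,-0.6,0],[1,0,0,0,0],[1,0,0,0,0]]

```text
clock: 26.65
position: [682.7, 45.5, 187.5]
ee_rot: [0.728, -0.686, 0.001, -0.001]
contact_force: [-3.3, 0.9, 5.2]
gripper_width: 10.5
grasp_force: 60.2
```

Run:
```python
from h import *
s=read_state(); print(s['contact_force'],s['position'],s['wrist_torque'],yaw())
im,d=snap('side','side1'); cv2.imwrite('pics/side1c.png',cv2.resize(im[150:310,160:340,::-1],None,fx=3.3,fy=3.3,interpolation=cv2.INTER_CUBIC))
```

```text
[-3.26145251  0.85267222  5.20085153] [682.67136953  45.48642333 187.47225627] [0.11009789 1.13503101 0.00980139] -176.62434579241216
```

View pics/side1c.png

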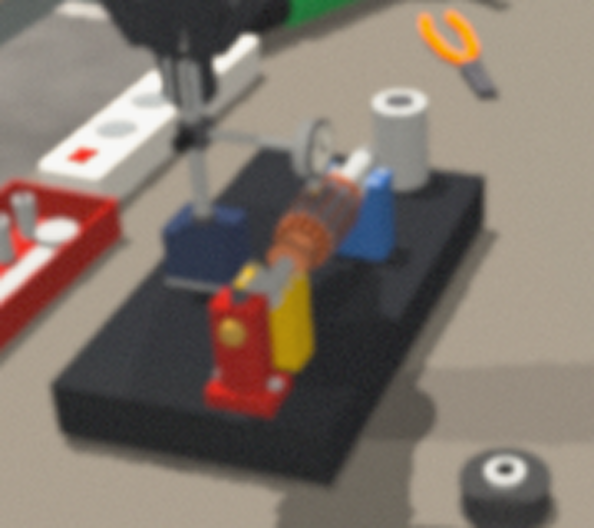

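Indicator base stands flat on the plate with its dial above the core (crop (315,148)). Release.

Request:
drive_tool:
  plan:
    - [[0.8,0,0,0,0],[0.6,0,0,0,0],[0.4,0,0,0,0],[0,0,0,0,0],[0,0,0,0,0],[0,0,0,0,0],[0,0,0,20,0],[0,0,0,40,0],[-1,0,0,40,0],[-1,0,0,20,0],[-1,-15,-30,0,0],[-1,-15,-30,0,0],[-1,-15,-30,0,0],[-1,-10,-20,0,0],[-1,0,0,0,0],[-1,0,0,0,0],[-1,0,0,0,0]]

```text
clock: 28.12
position: [627.6, -64.2, 305.6]
ee_rot: [0.727, -0.686, 0.0, -0.0]
contact_force: [-0.1, 0.2, -0.9]
gripper_width: 85.3
grasp_force: 0.0
```

Run:
```python
from h import *
C,P,H=look('w11')
m=lambda h0,h1:(H[:,0]>h0)&(H[:,0]<h1)&(H[:,1]>100)
Q=P[near(P,596,-23,40,60,116)&m(95,125)]; print('wide',len(Q),rect(Q))
Q=P[near(P,588,125,28,60,116)&m(20,33)]; print('nar',len(Q),rect(Q))
Q=P[near(P,682,45,10,205,230)]; print('post',len(Q),rect(Q),Q[:,2].max() if len(Q) else 0)
Q=P[near(P,682,45,45,88,102)]; print('base',len(Q),rect(Q),np.median(Q[:,2]))
S=P[(P[:,2]>160)&(P[:,2]<180)]
for x in range(616,670,12):
    q=S[(abs(S[:,0]-x)<2)&(abs(S[:,1]-43)<20)]
    if len(q)>3: print(x,round((q[:,1].min()+q[:,1].max())/2,1),round(np.percentile(q[:,2],97),1))
S=P[(P[:,2]>106)&(P[:,2]<140)&(abs(P[:,0]-593)<26)]
for y in list(range(-60,160,8)):
    q=S[abs(S[:,1]-y)<1.5]
    if len(q)>5: print(y,np.round([(q[:,0].min()+q[:,0].max())/2,np.ptp(q[:,0]),np.percentile(q[:,2],97)],1))
```

```text
[627.75901498 -63.75832225 305.48721572] -176.6131046545534 28.1667
wide 940 (array([595.9, -23.3]), array([56.9, 27.6]), 3.2)
nar 329 (array([587.6, 125.5]), array([40.2, 27. ]), 2.4)
post 295 (array([682.4,  45.4]), array([12.1, 11.9]), 32.3) 222.2767287941492
base 1475 (array([682.7,  45.4]), array([50.5, 44.3]), 3.4) 96.61379139654466
616 42.5 173.3
628 43.1 173.1
640 43.2 173.7
652 44.0 173.6
664 43.8 173.4
-60 [598.  16. 119.]
-52 [597.8  15.4 119. ]
-44 [597.1  17.3 120. ]
-36 [593.5  50.  119.8]
-28 [593.3  51.3 119.6]
-20 [593.6  50.  119.7]
-12 [593.4  51.1 119.7]
-4 [595.3  16.7 120.4]
4 [595.1  35.8 129.9]
12 [593.7  39.3 130.7]
20 [593.1  43.4 132.9]
28 [593.6  41.6 132.8]
36 [592.8  41.9 132.9]
44 [592.4  43.6 131.4]
52 [592.3  42.9 131.3]
60 [591.6  43.4 131.9]
84 [598.3   7.5 123.9]
92 [598.7   9.4 124.3]
100 [597.    9.5 124. ]
108 [589.7  11.1 117.1]
116 [589.   38.3 117.1]
124 [588.1  38.9 117. ]
132 [587.5  39.3 116.6]
140 [590.9  31.4 116.9]
148 [587.4   9.2 117.7]
156 [587.   13.2 118.6]
```

View pics/w11.png

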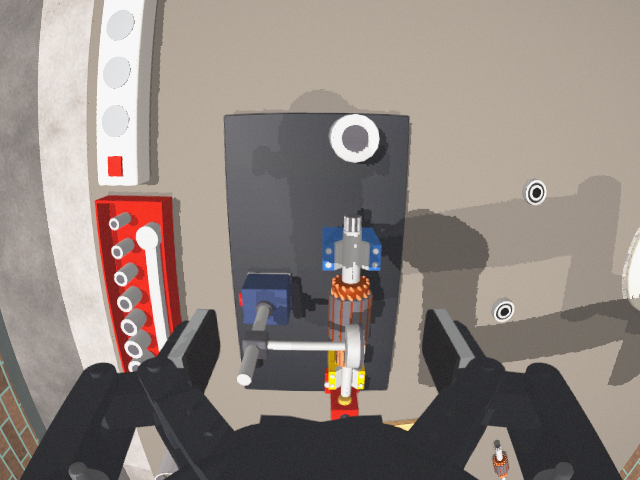

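Indicator upright, tip over the core's middle, armature and cradles unmoved (shaft-to-button gap ≈ 5 mm).

```bash
python3 -c "
from bench import *
print(job_done())"
```

```text
the job is handed in; nothing more can be done
None
```

The run-out setup is complete and handed in at about 28 s: both cradles are in line with the stop, the armature lies level about 5 mm off the button, and the indicator stands behind it with its tip over the middle of the core; the 5 mm gap and the plunger contact are worked out from camera measurements, not read directly.

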